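# Refit the battery cover of a detector module

### The arm

A 6-joint arm with a two-finger parallel gripper is mounted at the origin on the work surface. World frame = base frame: x ahead of the robot, y to its left, z up, the work surface at z = 0. Lengths are in m, angles in rad, forces in N, time in s.
With the tool pointing down it reaches from about 0.425 to 1.125 m from the base axis. Payload 14.9 kg.
Tool frame: the origin (TCP) lies between the finger pads; the fingertips stand 25 mm ahead of it and the grasp point (between the pads) lies 6 mm ahead of it; z points along the fingers, y is the line along which they close (so a half turn about z gives the same grasp; the last joint's range is limited). The gripper opens to 91 mm and grips with 3 to 60 N. Pads are 32 mm wide; open, the fingers measure 118 mm over their backs; the gripper's body (76 mm by 178 mm) begins 60 mm behind the grasp point.
Start: joints at [-0.033, 0.379, 1.734, -0, 1.028, -0.033], TCP at [0.7, -0, 0.239] pointing down, gripper open.
Joint ranges: [-2.77, 2.77], [-0.74, 2.19], [0, 2.66], [-1.06, 4.2], [0.31, 2.87], [-3.08, 3.08]. Speed limits (rad/s): [1.89, 1.89, 2.39, 3.14, 3.14, 3.14].

### API

Orientations are given as a unit quaternion [x, y, z, w].
In Python, from bench import ctrl, cams, order gives the robot as it stands. The module is installed in compiled form; this text tells all that it offers.
- The arm moves only by the tool drive_tool, never from a script. Its argument "plan" is a list of rows, each a list of 5 numbers: the shift along the tool's x, y, z in m, then the turn about the tool's z in rad, then the closure, from 0 (fully open) to 1 (shut). A call has 1 to 12 rows; each row is the pose to reach, as a shift and turn from the pose commanded when the call began, along the tool's axes at that moment; what a row does not reach only later rows make up. A row lasts 1/10 s, in which the tool goes at most 50 mm and 8.59 degrees, less where a joint would pass 70% of its speed; a pose out of reach is approached as far as the arm can. A call with a gripper value outside its range is refused whole. The fingers move at their own pace and stop on an object; "newtons" is the grip in N (left out, the last holds). Time passes only in rows, so rows that repeat a pose let the fingers close. It gives the time, the measured TCP pose, the force, the opening and the grip force at its end, in the units of the state.
- ctrl.sense(): the state, without advancing time (a new reading comes with each control period).
- cams.camera(name): name is "scene" or "side" or "wrist"; returns a dict with "frame" (384x512x3 uint8, red, green, blue), "fov_y" (degrees; the focal length in pixels is half the picture's height over the tangent of half this angle, whatever the lens; pixels are square), "cx", "cy" (the principal point, pixels), "D" ([k1, k2, p1, p2, k3] as OpenCV has them; the pictures are not rectified), "R" (3x3) and "t" (3): a world point X has camera coordinates R X + t. Camera axes: x right, y down, z forward; pixel columns grow to the right and rows downward; lengths in m; the calibration is good to about 2 mm. A picture is of the moment at which its call begins. There is no depth.
- order.hand_in(): hands the job in; it is judged then, once.
The state is a dict: "time_s": time; "joint_pos": joint angles; "qd": joint speeds; "joint_torque": joint torques, N m; "eef_pos": TCP position; "ee_rot": TCP orientation; "contact_force": force on the tool from outside, world axes, zero at the start; "torque": the same for the moment, N m; "finger_gap": finger opening in m; "grasp_force": force on a finger pad.
Only numpy, scipy, OpenCV 4.12 (cv2) and the standard library are available. Lean on these libraries where they do the work, as an engineer would, in place of code of your own. Each camera call takes 0.05 s, during which the arm holds its last target. There are 200 camera calls.

### The job

Draw the battery cover out from under the clear riser and put it back on the open compartment of the detector module: with its free end raised, hook its two tabs in under the module's lip, then swing it down and press until both spring clips have snapped over its free end and it lies fully home. Let go of it, and leave the bottle, the jar and the screwdriver alone.

Things in the scene. Friction and masses are not known exactly. Their poses are not given: they have to be found in the camera images.
- module: White detector module, fixed, 190 mm long (x), 160 wide. Origin on the bench under its middle, z up. In its -x half, shoulders 63 mm high (|y| 32.5 to 80, x -95 to 0) flank the open compartment (50 wide, 20 deep); display on one, keys on the other. In the +x half the compartment is a spine 58 mm wide with finger room beside it down to 20 mm above the bench. Two cells lie inside, 8.5 mm below the rims.
- seat (a point): Where the cover's origin lies when it is home, its axes then along these (as the module's); 55 mm above the bench, level with the rims that carry the cover's long sides (|y| 25 to 29 mm, x -61 to 77). The shoulders leave 2.5 mm each side. At the +x end a post (x 66.5, 8 mm high) and two spring clips. Home, the cover has about 1 mm play to -x, 2 mm to +x.
- lip (a point): Middle of the lower edge of the lip at the module's -x end, 61.2 mm from the seat point and 6 mm above it. The lip is 68 mm wide (y), 5 mm thick upwards, and overhangs to -x of this point a slot 12 mm deep and 65 mm wide, open down to the compartment floor 20 mm below the seat level. The tabs go in here.
- clip_l (a joint): Spring clip at y +17 mm of the seat: 0 m at rest, to 0.007 pushed outwards (+x). 13 mm wide, steel; hook tip at x 62, from 5 mm (underside) to 15 mm above seat level, inner side a steep ramp. Pressing the cover's free end down pushes both clips out 2 to 4 mm, then they snap back over its ledge: about 8 to 15 N in all. Unpressed, the free end stays about 8 mm high.
- clip_r (a joint): The same for the spring clip at y -17 mm of the seat.
- cover: White plastic battery cover, plate 120 mm long (x), 60 wide (y), 8 thick, about 90 g, flat on the bench, right side up. Origin mid underside, z up. At -x two tabs (12 long, 4 thick, |y| 8 to 21, flush below); at the free +x end a ledge (4.5 long, 4 thick, 44 wide, flush below) and five grey ribs on top. At the start some 50 mm of its tab half looks out of the riser's front; +x points under the riser.
- cover_tabs (a point): Point midway between the ends of the two tabs, at half their thickness (x -72, y 0, z 2 mm in the cover's frame).
- cover_tail (a point): Middle of the lower edge of the plate's free end (x 60, y 0, z 0 mm in the cover's frame).
- riser: Clear acrylic riser, fixed: shelf 160 mm deep (x), 170 wide (y), underside 40 and top 46 mm above the bench, side walls 6 mm, open in front and behind; a black vial rack stands on it from 95 mm behind its front edge, up to 88 mm above the bench. Origin on the bench under the middle of its front edge; +x to its back.
- reagent: Bystander: amber bottle, 60 mm across, 110 mm high; origin under its middle.
- jar: Bystander: glass jar, 54 mm across, 60 mm high; origin under its middle.
- driver: Bystander: screwdriver 130 mm long, lying on the bench along its x axis.
Mind the look-alikes: they are no part of the job. What is meant by the cover is not blue, and is the smaller of those in its own colour.

How it is judged:
On the way:
1. the tabs are hooked in under the lip (at least 3 mm past its edge) while the cover is tilted by more than 7 degrees, free end up (x of cover_tabs in the frame of seat below -0.0642 m and y of cover_tabs in the frame of seat between -0.005 and 0.005 m and z of cover_tabs in the frame of seat between -0.016 and 0.006 m and angle between cover's own z axis and vertical above 0.122 rad and z of cover_tail in the frame of seat above 0.01 m), for 0.1 s.
At the end, for the whole second after the job is handed in: The cover lies flat on the module's rims: within 3 mm lengthwise (3.5 mm towards the clips), 4 mm sideways, 2 mm in height of its home place, free end no more than 2.5 mm high, tabs under the lip, level within 2.3 degrees; both clips have snapped back (within 2 mm of rest); it is still and released (x of cover in the frame of seat between -0.003 and 0.0035 m and y of cover in the frame of seat between -0.004 and 0.004 m and z of cover in the frame of seat between -0.002 and 0.002 m and z of cover_tabs in the frame of seat between -0.001 and 0.005 m and z of cover_tail in the frame of seat between -0.002 and 0.0025 m and angle between the z axis of cover and the z axis of seat, either way round below 0.04 rad and value of joint each of clip_l, clip_r below 0.002 m and linear speed of cover below 0.01 m/s and contact force between cover and the fingers below 0.1 N); the robot touches nothing.
It fails at once if the bottle is shifted by more than 25 mm (distance of reagent from where it was at the start of the episode above 0.025 m).
It fails at once if the jar is shifted by more than 25 mm (distance of jar from where it was at the start of the episode above 0.025 m).
It fails at once if the screwdriver is shifted by more than 25 mm (distance of driver from where it was at the start of the episode above 0.025 m).
It also fails if it takes over 64 s, if anything falls off the work surface, if the arm or the gripper's body presses on something with over 40 N, if the wrist force passes 120 N, or if a joint passes its speed limit or range.

## Working session

There is one attempt and no reset: what is moved stays moved. The work goes in short steps, Python scripts to look and compute and a tool call to move; the robot and the scene stay as the last step left them, time stands still between calls to the robot, and variables do not carry over. Pictures are saved under pics/ and viewed, at most 10 in all, crops included, and the job is handed in when it is done.

Besides the shell and the picture viewer there is one more tool, called after ">>>" as name(argument=value, ...), one argument or row to a line, values as JSON. drive_tool: Moves the arm, as the interface text tells. Its arguments: {"type":"object","properties":{"plan":{"type":"array","items":{"type":"array","items":{"type":"number"}}},"newtons":{"type":"number"}},"required":["plan"]}

```bash
mkdir -p pics; cat > h.py <<'E'
import numpy as np,cv2
from bench import ctrl,cams,order
def cam(n):
    c=cams.camera(n);f=c['frame'];h=f.shape[0];F=h/2/np.tan(np.radians(c['fov_y'])/2)
    c['K']=np.array([[F,0,c['cx']],[0,F,c['cy']],[0,0,1]]);c['R']=np.array(c['R']);c['t']=np.array(c['t']);c['D']=np.array(c['D'],float);return c
def ray(c,uv):
    p=cv2.undistortPoints(np.array(uv,float).reshape(-1,1,2),c['K'],c['D']).reshape(-1,2)
    d=np.c_[p,np.ones(len(p))]@c['R'];o=-c['R'].T@c['t'];return o,d
def onz(c,uv,z):
    o,d=ray(c,uv);return o+d*((z-o[2])/d[:,2])[:,None]
def proj(c,X):
    return cv2.projectPoints(np.array(X,float).reshape(-1,3),cv2.Rodrigues(c['R'])[0],c['t'],c['K'],c['D'])[0].reshape(-1,2)
def save(n,im,s=1): cv2.imwrite('pics/'+n,cv2.resize(im[...,::-1],None,fx=s,fy=s,interpolation=cv2.INTER_CUBIC))
E
python3 - <<'E'
from h import *
import pickle
d={}
for n in ['scene','side','wrist']:
    c=cam(n);d[n]=c;save(n+'0.png',c['frame'],1.5)
    print(n,-c['R'].T@c['t'],c['R'][2],c['fov_y'])
pickle.dump(d,open('c0.pkl','wb'))
print(ctrl.sense())
E
```

```text
scene [ 1.16066286 -0.01867249  0.74754637] [-0.68150903  0.02061568 -0.73151926] 54.33463328892197
side [-0.10407957 -0.55249926  0.79718444] [ 0.55833853  0.51872333 -0.64744436] 46.679583066971524
wrist [0.70001254 0.0730482  0.38477987] [-8.20768802e-04 -2.62088918e-01 -9.65043380e-01] 69.27511198444081
{'time_s': 0.15, 'joint_pos': array([-3.33091224e-02,  3.79300047e-01,  1.73466832e+00,  3.22892761e-05,
        1.02847180e+00, -3.33175522e-02]), 'qd': array([-0.00114902, -0.00041261, -0.00399255,  0.00064577, -0.00037539,
       -0.00225985]), 'joint_torque': array([-6.05650021e-04, -7.64114213e+01, -4.34656477e+01,  6.51094434e-02,
        4.09642188e-02, -4.73684588e-05]), 'eef_pos': array([6.99711622e-01, 4.27336099e-06, 2.38419818e-01]), 'ee_rot': array([ 7.07109634e-01,  7.07103802e-01, -2.79400753e-04, -3.18901260e-04]), 'contact_force': array([-0.19427331,  0.84854909,  0.91488841]), 'torque': array([0.00991651, 0.01170551, 0.0049884 ]), 'grasp_force': 0.0, 'finger_gap': 0.091251115256827}
```

View pics/scene0.png

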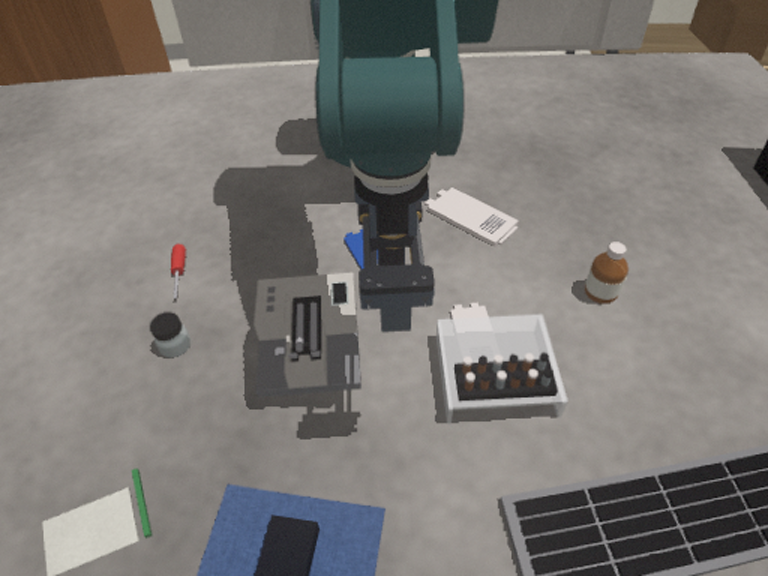

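View pics/side0.png

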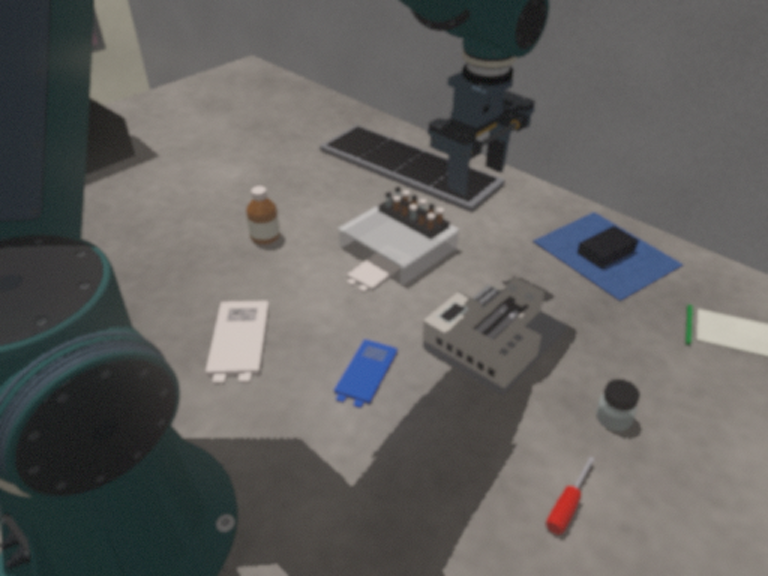

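The scene has three cover-like things. Pixels are in the 1.5x pictures:
- White cover on the open bench, scene (470,215): the larger white one, so a decoy.
- Blue cover, scene (355,250): wrong colour.
- White tile half under the riser, scene (468,318) and side (370,273): the smaller white one, which fits the description.

The bottle is at scene (607,275), the jar at (168,335) and the driver at (177,270). I'll enlarge to confirm the tile and the module.

```bash
python3 - <<'E'
from h import *
import pickle
d=pickle.load(open('c0.pkl','rb'))
f=d['scene']['frame'];save('sc.png',f[175:290,155:385],3.4)
f=d['side']['frame'];save('sd.png',f[120:270,215:375],4)
E
```

```text
(no output)
```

View pics/sc.png

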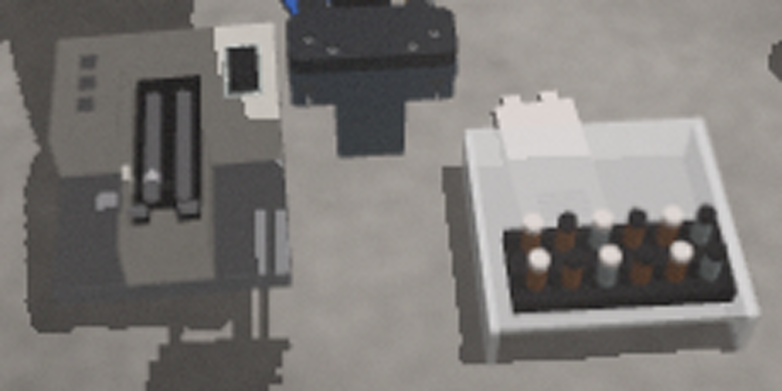

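View pics/sd.png

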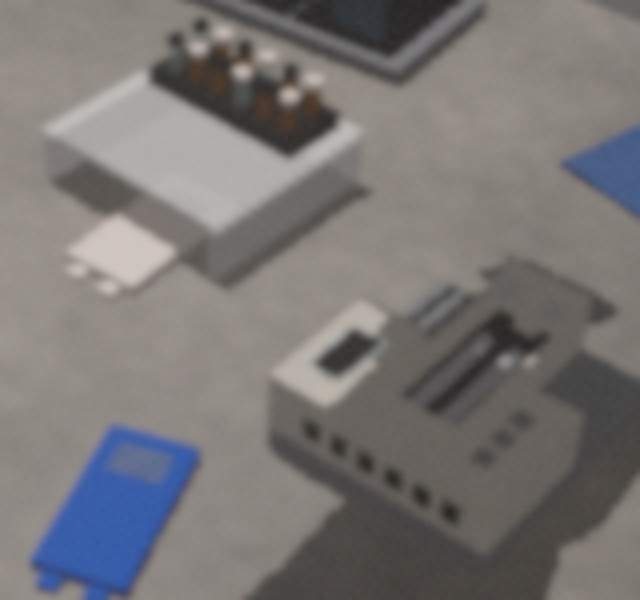

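The crops confirm the target. It is a small white tile with two tabs (sc crop 510,98 and 548,96) under the clear riser's front edge (467,130 to 702,120). The module's lip end is at the top (57,40 to 275,25), with the open compartment and two clips (140,213 and 188,208).

```bash
python3 - <<'E'
from h import *
import pickle
np.set_printoptions(precision=4,suppress=True)
d=pickle.load(open('c0.pkl','rb'))
def S(l,z): return onz(d['scene'],np.array(l)/3.4+[155,175],z)
def D(l,z): return onz(d['side'],np.array(l)/4+[215,120],z)
r=S([(467,130),(702,120)],.046);print('riser',r)
print('tabs',S([(510,97),(547,95)],.004),D([(75,270),(110,290)],.004))
print('platecorners',S([(497,112),(576,97),(507,158),(590,140)],.008),D([(68,248),(127,288),(178,250)],.008))
m=S([(57,40),(275,25),(50,178),(285,160)],.063);print('mod',m)
s=S([(127,285),(213,278)],.055);print('spine end',s)
mid=(m[0]+m[1])/2;e=s.mean(0);print(mid,e,np.linalg.norm((e-mid)[:2]),np.arctan2((e-mid)[1],(e-mid)[0]))
print('side mod', D([(270,378),(490,520)],.063), D([(490,555),(270,440)],0))
E
```

```text
riser [[0.6067 0.0767 0.046 ]
 [0.6093 0.2438 0.046 ]]
tabs [[0.5439 0.1187 0.004 ]
 [0.5439 0.1471 0.004 ]] [[0.5445 0.1464 0.004 ]
 [0.5461 0.1137 0.004 ]]
platecorners [[0.5611 0.1063 0.008 ]
 [0.5507 0.1678 0.008 ]
 [0.6045 0.108  0.008 ]
 [0.5923 0.1711 0.008 ]] [[0.5547 0.1637 0.008 ]
 [0.5523 0.1034 0.008 ]
 [0.6065 0.1063 0.008 ]]
mod [[ 0.5159 -0.2176  0.063 ]
 [ 0.5119 -0.0561  0.063 ]
 [ 0.6428 -0.2089  0.063 ]
 [ 0.6376 -0.0507  0.063 ]]
spine end [[ 0.7244 -0.1528  0.055 ]
 [ 0.7224 -0.0982  0.055 ]]
[ 0.5139 -0.1369  0.063 ] [ 0.7234 -0.1255  0.055 ] 0.20978320466037406 0.054214114589068926
side mod [[ 0.5063 -0.0629  0.063 ]
 [ 0.5038 -0.2255  0.063 ]] [[ 0.5333 -0.2136  0.    ]
 [ 0.5157 -0.0581 -0.    ]]
```

>>> drive_tool(
  plan=[
    [0.134, -0.18, 0.03, -1.6, 0],
    [0.134, -0.18, 0.03, -1.6, 0],
    [0.134, -0.18, 0.03, -1.6, 0],
    [0.134, -0.18, 0.03, -1.6, 0],
    [0.134, -0.18, 0.03, -1.6, 0],
    [0.134, -0.18, 0.03, -1.6, 0],
    [0.134, -0.18, 0.03, -1.6, 0],
    [0.134, -0.18, 0.03, -1.6, 0],
    [0.134, -0.18, 0.03, -1.6, 0],
    [0.134, -0.18, 0.03, -1.6, 0],
    [0.134, -0.18, 0.03, -1.6, 0],
    [0.134, -0.18, 0.03, -1.6, 0],
  ],
)

```text
time_s: 1.35
eef_pos: [0.5199, 0.134, 0.2088]
ee_rot: [-0.015, 1.0, -0.0, -0.0]
contact_force: [-0.5, -0.9, 1.0]
finger_gap: 0.091
grasp_force: 0.0
```

```bash
cat > cov.py <<'E'
from h import *
from scipy.spatial.transform import Rotation as Ro
np.set_printoptions(precision=4,suppress=True)
def tool():
    s=ctrl.sense();M=Ro.from_quat(s['ee_rot']).as_matrix();return s,np.array(s['eef_pos']),M
def white(c,box=None):
    hsv=cv2.cvtColor(c['frame'],cv2.COLOR_RGB2HSV)
    m=((hsv[...,2]>165)&(hsv[...,1]<40)).astype(np.uint8)
    return m
E
python3 - <<'E'
from cov import *
s,p,M=tool();print(p,M,s['time_s'])
c=cam('wrist');import pickle;pickle.dump(c,open('w1.pkl','wb'));save('w1.png',c['frame'],1.5)
E
```

```text
[0.5199 0.134  0.2088] [[-0.9995 -0.0307 -0.0002]
 [-0.0307  0.9995 -0.0001]
 [ 0.0002 -0.0001 -1.    ]] 1.35
```

View pics/w1.png

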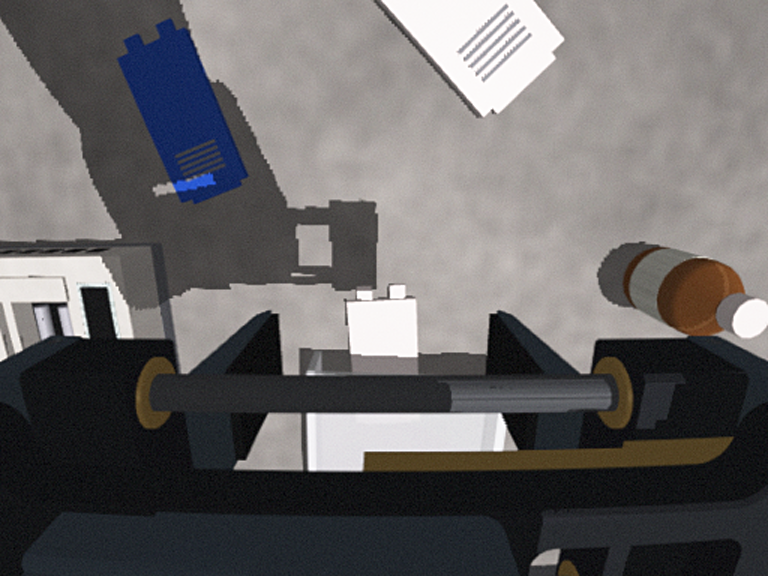

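The wrist view shows the cover with its tabs at (364,294) and (397,291), and its plate sides from (347,300) to (349,357) and (415,297) to (417,356). The bottle is well clear, to the right.

```bash
python3 - <<'E'
from cov import *
import pickle
c=pickle.load(open('w1.pkl','rb'))
m=white(c);n,l,st,ce=cv2.connectedComponentsWithStats(m[180:236,220:290])
k=1+st[1:,4].argmax();ys,xs=np.where(l==k);xs+=220;ys+=180
L=[];R=[]
for y in range(206,232):
    q=xs[ys==y]
    if len(q)>20:L.append((q.min()-.5,y));R.append((q.max()+.5,y))
print(L[::5],R[::5],ys.min())
a=onz(c,L,.008);b=onz(c,R,.008)
for e in(a,b):print(e[0],e[-1],np.polyfit(e[:,0],e[:,1],1))
print('front',onz(c,[(231.3,200),(276.7,198)],.008), onz(c,[(243,193),(264.5,190)],.004))
E
```

```text
[(np.float64(219.5), 206), (np.float64(219.5), 211), (np.float64(219.5), 216), (np.float64(219.5), 221), (np.float64(219.5), 226), (np.float64(219.5), 231)] [(np.float64(289.5), 206), (np.float64(289.5), 211), (np.float64(289.5), 216), (np.float64(289.5), 221), (np.float64(289.5), 226), (np.float64(289.5), 231)] 180
[0.5616 0.0869 0.008 ] [0.5972 0.0867 0.008 ] [-0.0048  0.0896]
[0.5588 0.1789 0.008 ] [0.5943 0.1812 0.008 ] [0.0644 0.1429]
front [[0.5529 0.1024 0.008 ]
 [0.5484 0.1615 0.008 ]] [[0.5441 0.1173 0.004 ]
 [0.5391 0.1454 0.004 ]]
```

>>> drive_tool(
  plan=[
    [-0.02, -0.001, 0.04, -0.03, 0],
    [-0.057, -0.002, 0.08, -0.03, 0],
    [-0.057, -0.002, 0.12, -0.03, 0],
    [-0.057, -0.002, 0.15, -0.03, 0],
    [-0.057, -0.002, 0.17, -0.03, 0],
    [-0.057, -0.002, 0.182, -0.03, 0],
    [-0.057, -0.002, 0.182, -0.03, 0],
    [-0.057, -0.002, 0.182, -0.03, 1],
    [-0.057, -0.002, 0.182, -0.03, 1],
    [-0.057, -0.002, 0.182, -0.03, 1],
    [-0.057, -0.002, 0.182, -0.03, 1],
    [-0.057, -0.002, 0.182, -0.03, 1],
  ],
  newtons=15,
)

```text
time_s: 2.6
eef_pos: [0.5772, 0.1337, 0.0272]
ee_rot: [-0.029, 1.0, 0.0, 0.0]
contact_force: [-0.6, 0.1, 2.9]
finger_gap: 0.0598
grasp_force: 14.8
```

>>> drive_tool(
  plan=[
    [0.01, 0, 0, 0, 1],
    [0.03, 0, 0, 0, 1],
    [0.05, 0, 0, 0, 1],
    [0.07, 0, 0, 0, 1],
    [0.09, 0, 0, 0, 1],
    [0.11, 0, 0, 0, 1],
    [0.12, 0, 0, 0, 1],
    [0.125, 0, 0, 0, 1],
    [0.125, 0, 0, 0, 1],
    [0.125, 0, 0, 0, 0],
    [0.125, 0, 0, 0, 0],
    [0.125, 0, 0, 0, 0],
  ],
)

```text
time_s: 3.8
eef_pos: [0.4524, 0.1262, 0.0268]
ee_rot: [-0.03, 1.0, -0.0, -0.0]
contact_force: [0.6, -0.1, -0.0]
finger_gap: 0.081
grasp_force: 0.0
```

```bash
python3 - <<'E'
from cov import *
s,p,M=tool();print(p,M,s['finger_gap'])
c=cam('scene');import pickle;pickle.dump(c,open('s2.pkl','wb'))
q=proj(c,[[.49,.13,0]])[0].astype(int);print(q)
save('s2.png',c['frame'][q[1]-50:q[1]+60,q[0]-70:q[0]+80],5)
E
```

```text
[0.4524 0.1262 0.0268] [[-0.9983 -0.059  -0.0001]
 [-0.059   0.9983 -0.    ]
 [ 0.0001 -0.     -1.    ]] 0.08100371624995087
[306 188]
```

View pics/s2.png

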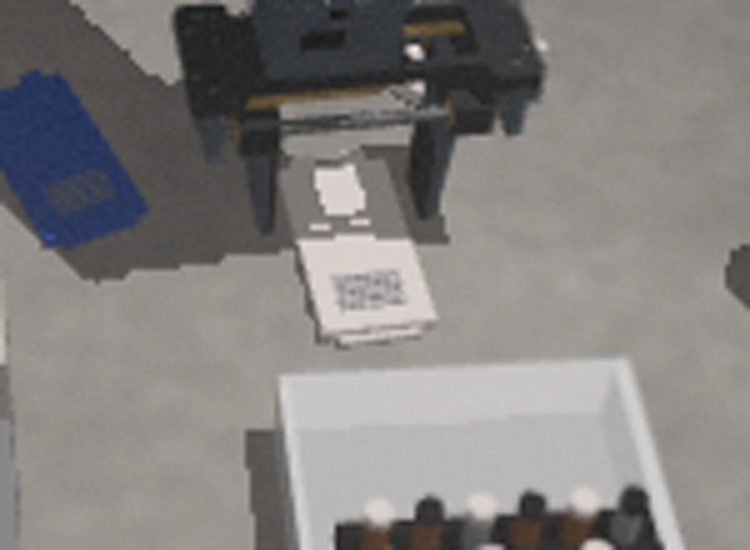

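The cover is out from under the riser. Its tail corners are at about crop (320,334) and (438,320), with the ribs at (370,290).

```bash
python3 - <<'E'
from cov import *
import pickle
c=pickle.load(open('s2.pkl','rb'))
P=onz(c,np.array([(321,334),(437,319),(301,240),(376,236+0)])/5+[236,138],.008);print(P)
s,p,M=tool()
t=P[:2].mean(0);print('tail',t,'tool frame',M.T@(t-p))
E
```

```text
[[0.5506 0.1051 0.008 ]
 [0.5447 0.1662 0.008 ]
 [0.4846 0.1027 0.008 ]
 [0.4844 0.1433 0.008 ]]
tail [0.5476 0.1356 0.008 ] tool frame [-0.0957  0.0038  0.0188]
```

>>> drive_tool(
  plan=[
    [-0.04, 0, 0, 0, 0],
    [-0.077, 0, 0, 0, 0],
    [-0.077, 0, 0, 0, 0],
    [-0.077, 0, 0, 0, 1],
    [-0.077, 0, 0, 0, 1],
    [-0.077, 0, 0, 0, 1],
    [-0.077, 0, 0, 0, 1],
    [-0.076, 0, -0.008, 0, 1],
    [-0.075, 0, -0.016, 0, 1],
    [-0.074, 0, -0.024, 0, 1],
    [-0.073, 0, -0.032, 0, 1],
    [-0.073, 0, -0.032, 0, 1],
  ],
  newtons=4,
)

```text
time_s: 5.05
eef_pos: [0.5257, 0.1307, 0.0603]
ee_rot: [-0.03, 1.0, 0.0, 0.001]
contact_force: [0.6, -0.3, -1.3]
finger_gap: 0.06
grasp_force: 4.0
```

```bash
python3 - <<'E'
from cov import *
s,p,M=tool();print(p,s['finger_gap'],s['grasp_force'])
c=cam('side');import pickle;pickle.dump(c,open('d3.pkl','wb'))
q=proj(c,[[.49,.13,0.02]])[0].astype(int);print(q)
save('d3.png',c['frame'][q[1]-60:q[1]+50,q[0]-70:q[0]+80],5)
E
```

```text
[0.5257 0.1307 0.0603] 0.05998816701795262 3.9999648928642273
[223 195]
```

View pics/d3.png

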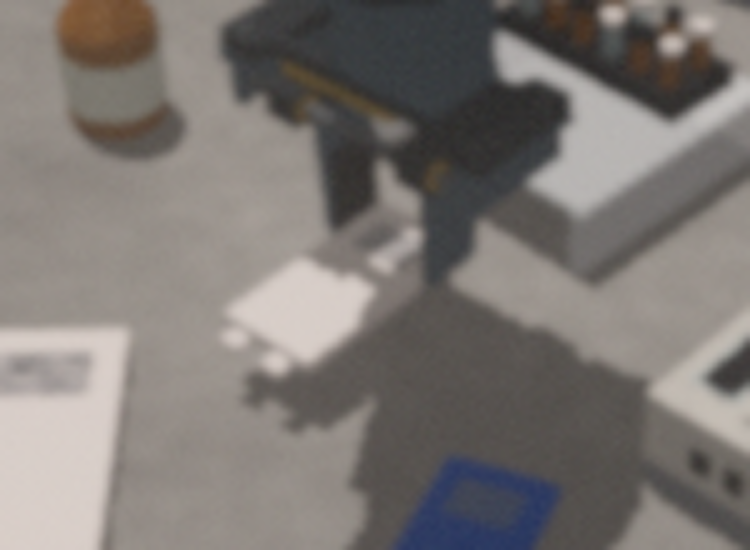

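The cover is held nearly level and didn't sag. I'll regrip it near its middle, then press its tail on the riser's front top edge to tilt it in the grip.

>>> drive_tool(
  plan=[
    [0, 0, 0.015, 0, 1],
    [0, 0, 0.03, 0, 1],
    [0, 0, 0.033, 0, 1],
    [0, 0, 0.033, 0, 0],
    [0, 0, 0.033, 0, 0],
    [0.012, 0, 0.033, 0, 0],
    [0.024, 0, 0.033, 0, 0],
    [0.024, 0, 0.033, 0, 0],
    [0.024, 0, 0.033, 0, 1],
    [0.024, 0, 0.033, 0, 1],
    [0.024, 0, 0.033, 0, 1],
    [0.024, 0, 0.033, 0, 1],
  ],
  newtons=6,
)

```text
time_s: 6.3
eef_pos: [0.5011, 0.1292, 0.0252]
ee_rot: [-0.03, 1.0, -0.0, -0.0]
contact_force: [0.1, 0.8, 11.4]
finger_gap: 0.0618
grasp_force: 5.7
```

>>> drive_tool(
  plan=[
    [0, 0, -0.02, 0, 1],
    [0, 0, -0.05, 0, 1],
    [0, 0, -0.068, 0, 1],
    [-0.02, 0, -0.068, 0, 1],
    [-0.05, 0, -0.068, 0, 1],
    [-0.07, 0, -0.068, 0, 1],
    [-0.075, 0, -0.068, 0, 1],
    [-0.075, 0, -0.06, 0, 1],
    [-0.075, 0, -0.055, 0, 1],
    [-0.075, 0, -0.051, 0, 1],
    [-0.075, 0, -0.051, 0, 1],
  ],
)

```text
time_s: 7.4
eef_pos: [0.5749, 0.1335, 0.076]
ee_rot: [-0.03, 1.0, -0.0, -0.001]
contact_force: [0.6, -0.4, -0.4]
finger_gap: 0.06
grasp_force: 6.0
```

>>> drive_tool(
  plan=[
    [0, 0, 0.003, 0, 1],
    [0, 0, 0.006, 0, 1],
    [0, 0, 0.008, 0, 1],
    [0, 0, 0.01, 0, 1],
    [0, 0, 0.012, 0, 1],
    [0, 0, 0.0135, 0, 1],
    [0, 0, 0.0135, 0, 1],
  ],
)

```text
time_s: 8.1
eef_pos: [0.576, 0.1336, 0.0632]
ee_rot: [-0.03, 1.0, -0.0, -0.0]
contact_force: [0.1, 0.3, 0.2]
finger_gap: 0.0599
grasp_force: 6.0
```

```bash
python3 - <<'E'
from cov import *
s,p,M=tool();print(p,s['finger_gap'],s['grasp_force'],s['contact_force'])
c=cam('side');import pickle;pickle.dump(c,open('d4.pkl','wb'))
q=proj(c,[[.56,.13,0.04]])[0].astype(int);print(q)
save('d4.png',c['frame'][q[1]-60:q[1]+50,q[0]-70:q[0]+80],5)
E
```

```text
[0.576  0.1336 0.0632] 0.05993882194325487 5.998890772461891 [0.1268 0.2551 0.2189]
[241 177]
```

View pics/d4.png

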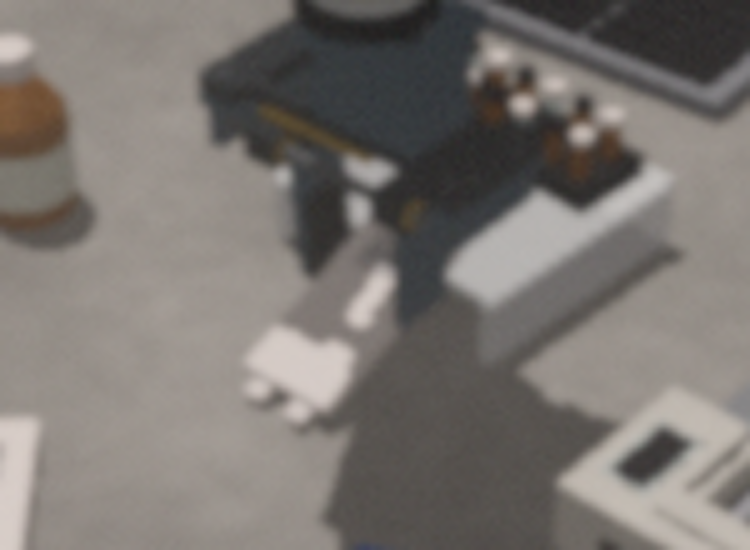

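```bash
cat >> cov.py <<'E'
def tabz(c,uvs,ys,p,M):
    o,d=ray(c,uvs);o=M.T@(o-p);d=d@M
    for di,y in zip(d,ys):
        X=o+di*((y-o[1])/di[1]);print('tab in tool',X,'tilt deg',np.degrees(np.arctan2(X[2]-.021,X[0])))
E
python3 - <<'E'
from cov import *
import pickle
s,p,M=tool();c=pickle.load(open('d4.pkl','rb'))
tabz(c,np.array([(252,395),(292,416)])/5+[171,117],[.0145,-.0145],p,M)
E
```

```text
tab in tool [0.0805 0.0145 0.0576] tilt deg 24.436515432428646
tab in tool [ 0.0799 -0.0145  0.0566] tilt deg 24.028589910008726
```

The tilt is about 23° with the free end up, which is what I want. I'll firm up the grip, lift, and look at the module.

>>> drive_tool(
  plan=[
    [0, 0, 0, 0, 1],
    [0, 0, -0.03, 0, 1],
    [0, -0.02, -0.07, 0, 1],
    [0, -0.06, -0.11, 0, 1],
    [-0.03, -0.1, -0.14, 0, 1],
    [-0.06, -0.14, -0.16, 0, 1],
    [-0.09, -0.18, -0.187, 0, 1],
    [-0.12, -0.22, -0.187, 0, 1],
    [-0.128, -0.255, -0.187, 0, 1],
    [-0.128, -0.272, -0.187, 0, 1],
    [-0.128, -0.272, -0.187, 0, 1],
    [-0.128, -0.272, -0.187, 0, 1],
  ],
  newtons=18,
)

```text
time_s: 9.35
eef_pos: [0.7196, -0.1305, 0.25]
ee_rot: [-0.029, 1.0, 0.0, -0.0]
contact_force: [-0.1, 0.0, -0.8]
finger_gap: 0.0597
grasp_force: 18.0
```

```bash
python3 - <<'E'
from cov import *
s,p,M=tool();print(p,M,s['finger_gap'],s['grasp_force'],s['contact_force'])
import pickle
d={n:cam(n) for n in['wrist','scene','side']};pickle.dump(d,open('m5.pkl','wb'))
save('w5.png',d['wrist']['frame'],1.5)
E
```

```text
[ 0.7196 -0.1305  0.25  ] [[-0.9983 -0.0583 -0.0007]
 [-0.0583  0.9983  0.0003]
 [ 0.0007  0.0003 -1.    ]] 0.059710582610300544 17.9974427819252 [-0.0684  0.0265 -0.8135]
```

View pics/w5.png

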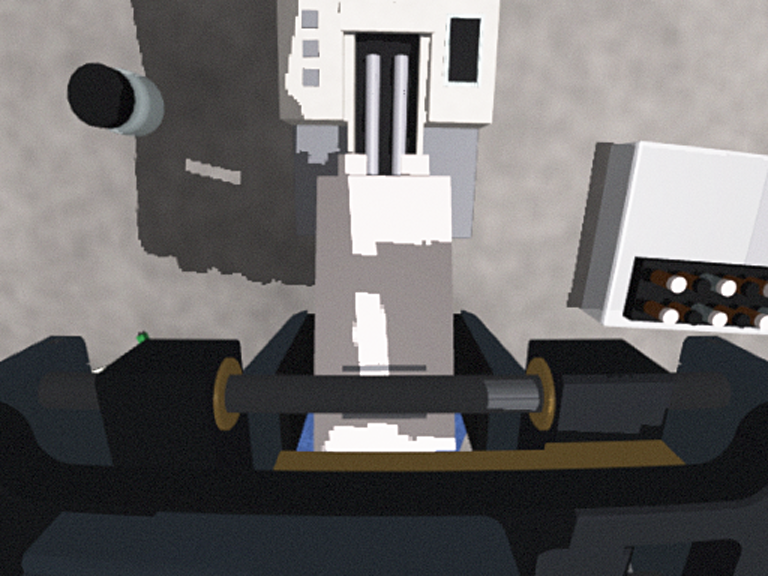

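The view shows:
- **Lip:** lower edge at v≈33.
- **Shoulders:** +x edges at v≈122 and 125, inner edges at u≈344 and 431.
- **Held cover:** tab ends at (356,154) and (417,156), plate front corners at (318,177) and (452,177).

```bash
python3 - <<'E'
from cov import *
import pickle
s,p,M=tool();c=pickle.load(open('m5.pkl','rb'))['wrist']
def T(l,z): return (onz(c,np.array(l)/1.5,z)-p)@M
print('lip low edge',T([(357,33),(420,34)],.061))
print('shoulder end',T([(345,122),(430,125),(282,122),(493,125)],.063))
print('inner far',T([(343,30),(433,36)],.063))
print('opening',T([(356,60),(419,60),(354,150)],.055))
o,d=ray(c,np.array([(356,154),(417,156),(318,177),(452,177)])/1.5);o=M.T@(o-p);d=d@M
for z in(.053,.057,.061): print(z,(o+d*((z-o[2])/d[:,2])[:,None])[:,:2])
# tab half-width consistency: tab centres +-14.5 ; plate +-30
for a,b,w in((0,1,.029),(2,3,.06)):
    k=w/np.linalg.norm((d[a]/d[a,2]-d[b]/d[b,2])[:2]);print('depth z',o[2]+k,o+d[a]/d[a,2]*k,o+d[b]/d[b,2]*k)
E
```

```text
lip low edge [[ 0.1754 -0.021   0.1894]
 [ 0.1746  0.025   0.1894]]
shoulder end [[ 0.1128 -0.0309  0.1874]
 [ 0.1105  0.0334  0.1874]
 [ 0.1133 -0.0787  0.1874]
 [ 0.1109  0.0814  0.1874]]
inner far [[ 0.1769 -0.031   0.1874]
 [ 0.1728  0.0343  0.1874]]
opening [[ 0.1583 -0.0224  0.1954]
 [ 0.1583  0.025   0.1954]
 [ 0.0928 -0.0249  0.1954]]
0.053 [[ 0.0832 -0.0145]
 [ 0.0822  0.0134]
 [ 0.073  -0.0324]
 [ 0.0729  0.0299]]
0.057 [[ 0.0834 -0.0148]
 [ 0.0824  0.0137]
 [ 0.073  -0.033 ]
 [ 0.0729  0.0305]]
0.061 [[ 0.0835 -0.015 ]
 [ 0.0826  0.0141]
 [ 0.0729 -0.0336]
 [ 0.0728  0.0311]]
depth z 0.06029193815167311 [ 0.0835 -0.015   0.0603] [0.0826 0.014  0.0603]
depth z 0.04592872888999017 [ 0.073  -0.0313  0.0459] [0.0729 0.0287 0.0459]
```

>>> drive_tool(
  plan=[
    [0.03, 0.002, 0.03, 0.01, 1],
    [0.06, 0.002, 0.06, 0.01, 1],
    [0.08, 0.002, 0.09, 0.01, 1],
    [0.087, 0.002, 0.11, 0.01, 1],
    [0.087, 0.002, 0.12, 0.01, 1],
    [0.087, 0.002, 0.128, 0.01, 1],
    [0.087, 0.002, 0.132, 0.01, 1],
    [0.087, 0.002, 0.135, 0.01, 1],
    [0.087, 0.002, 0.136, 0.01, 1],
    [0.087, 0.002, 0.136, 0.01, 1],
  ],
)

```text
time_s: 10.5
eef_pos: [0.6333, -0.1335, 0.1148]
ee_rot: [-0.025, 1.0, -0.0, 0.0]
contact_force: [-0.4, 0.2, -0.5]
finger_gap: 0.0597
grasp_force: 18.0
```

```bash
python3 - <<'E'
from cov import *
s,p,M=tool();print(p,s['finger_gap'],s['grasp_force'],s['contact_force'],s['torque'])
import pickle
d={n:cam(n) for n in['wrist','side']};pickle.dump(d,open('m6.pkl','wb'))
w=d['wrist']['frame'];w=cv2.resize(w[60:260,130:390],None,fx=2,fy=2,interpolation=cv2.INTER_CUBIC)
q=proj(d['side'],[[.58,-.13,.07]])[0].astype(int)
z=cv2.resize(d['side']['frame'][q[1]-36:q[1]+44,q[0]-50:q[0]+20],None,fx=4,fy=4,interpolation=cv2.INTER_CUBIC)
im=np.zeros((400,800,3),np.uint8);im[:,:520]=w;im[:320,520:]=z;save('m6.png',im);print(q)
E
```

```text
[ 0.6333 -0.1335  0.1148] 0.05968509203400688 17.99745261669159 [-0.4118  0.2279 -0.4669] [ 0.1312 -0.085   0.004 ]
[323 210]
```

View pics/m6.png

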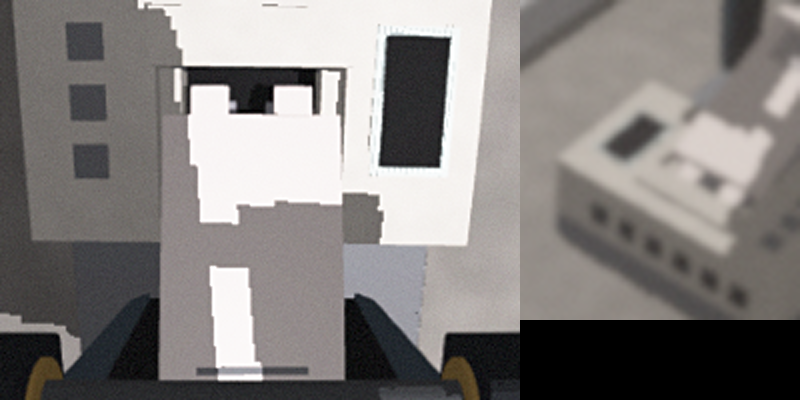

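The tabs (ends at v≈86) sit just short of the lip edge (v≈67). The plate (u 159–343) is about 1 mm left of the middle of the shoulders (158–350). Nothing is touching yet.

```bash
python3 - <<'E'
from cov import *
import pickle
s,p,M=tool();c=pickle.load(open('m6.pkl','rb'))['wrist']
def px(l): return np.array(l)/2+[130,60]
print('lip',(onz(c,px([(187,67),(318,67)]),.061)-p)@M,'liptop end')
print('inner',(onz(c,px([(158,70),(348,70)]),.063)-p)@M,'shoulder end',(onz(c,px([(34,240),(466,245)]),.063)-p)@M)
o,d=ray(c,px([(190,86),(312,86),(159,114),(343,114)]));o=M.T@(o-p);d=d@M
for a,b,w in((0,1,.042),(2,3,.06)):
    k=w/np.linalg.norm((d[a]/d[a,2]-d[b]/d[b,2])[:2]);print('depth z',o[2]+k,o+d[a]/d[a,2]*k,o+d[b]/d[b,2]*k)
E
```

```text
lip [[ 0.0891 -0.0229  0.0538]
 [ 0.0891  0.022   0.0538]] liptop end
inner [[ 0.088  -0.0326  0.0518]
 [ 0.088   0.0321  0.0518]] shoulder end [[ 0.0287 -0.081   0.0518]
 [ 0.0268  0.0786  0.0518]]
depth z 0.05298072668241091 [ 0.0828 -0.022   0.053 ] [0.0828 0.02   0.053 ]
depth z 0.04021447439588821 [ 0.0734 -0.031   0.0402] [0.0734 0.029  0.0402]
```

>>> drive_tool(
  plan=[
    [0, 0.001, 0.002, 0, 1],
    [0, 0.001, 0.003, 0, 1],
    [0, 0.001, 0.004, 0, 1],
    [0, 0.001, 0.004, 0, 1],
  ],
)

```text
time_s: 11.0
eef_pos: [0.6329, -0.1325, 0.1104]
ee_rot: [-0.025, 1.0, 0.0, 0.0]
contact_force: [-0.6, 0.5, -0.2]
finger_gap: 0.0597
grasp_force: 18.0
```

>>> drive_tool(
  plan=[
    [0, 0, 0.001, 0, 1],
    [0, 0, 0.002, 0, 1],
    [0, 0, 0.002, 0, 1],
  ],
)

```text
time_s: 11.3
eef_pos: [0.6332, -0.1326, 0.1086]
ee_rot: [-0.025, 1.0, -0.0, 0.0]
contact_force: [1.9, -1.0, 2.4]
finger_gap: 0.0597
grasp_force: 18.0
```

>>> drive_tool(
  plan=[
    [0, 0, 0.001, 0, 1],
    [0, 0, 0.0015, 0, 1],
    [0, 0, 0.0015, 0, 1],
  ],
)

```text
time_s: 11.6
eef_pos: [0.6329, -0.1325, 0.1069]
ee_rot: [-0.025, 1.0, -0.0, 0.0]
contact_force: [1.3, -0.9, 3.0]
finger_gap: 0.0599
grasp_force: 18.0
```

Contact with the rims at TCP z ≈ 0.109. I'll lift a little, then slide the tabs in under the lip.

>>> drive_tool(
  plan=[
    [0, 0, -0.0015, 0, 1],
    [0.003, 0, -0.0015, 0, 1],
    [0.006, 0, -0.0015, 0, 1],
    [0.009, 0, -0.0015, 0, 1],
    [0.009, 0, -0.0015, 0, 1],
  ],
)

```text
time_s: 12.1
eef_pos: [0.6232, -0.1329, 0.1083]
ee_rot: [-0.025, 1.0, 0.0, -0.0]
contact_force: [0.4, 0.3, -0.7]
finger_gap: 0.0596
grasp_force: 18.0
```

>>> drive_tool(
  plan=[
    [0.0015, 0, 0, 0, 1],
    [0.003, 0, 0, 0, 1],
    [0.003, 0, 0, 0, 1],
  ],
)

```text
time_s: 12.4
eef_pos: [0.6208, -0.1331, 0.1084]
ee_rot: [-0.025, 1.0, 0.0, -0.0]
contact_force: [-0.2, 0.4, -1.1]
finger_gap: 0.0596
grasp_force: 18.0
```

```bash
python3 - <<'E'
from cov import *
s,p,M=tool();print(p,s['finger_gap'],s['grasp_force'],s['contact_force'],s['torque'])
import pickle
c=cam('wrist');pickle.dump(c,open('w7.pkl','wb'))
g=cv2.cvtColor(c['frame'],cv2.COLOR_RGB2GRAY)
for u in(235,250,256,261,275): print(u,list(g[76:130,u]))
E
```

```text
[ 0.6208 -0.1331  0.1084] 0.059553377398833145 17.99986571073532 [-0.2455  0.4252 -1.0935] [ 0.1143 -0.0651 -0.0185]
235 [np.uint8(243), np.uint8(241), np.uint8(241), np.uint8(241), np.uint8(242), np.uint8(241), np.uint8(241), np.uint8(241), np.uint8(241), np.uint8(240), np.uint8(241), np.uint8(239), np.uint8(241), np.uint8(240), np.uint8(239), np.uint8(241), np.uint8(241), np.uint8(241), np.uint8(242), np.uint8(241), np.uint8(241), np.uint8(241), np.uint8(241), np.uint8(242), np.uint8(241), np.uint8(241), np.uint8(241), np.uint8(240), np.uint8(238), np.uint8(240), np.uint8(239), np.uint8(240), np.uint8(240), np.uint8(241), np.uint8(241), np.uint8(227), np.uint8(191), np.uint8(233), np.uint8(249), np.uint8(243), np.uint8(243), np.uint8(248), np.uint8(247), np.uint8(247), np.uint8(247), np.uint8(246), np.uint8(247), np.uint8(247), np.uint8(247), np.uint8(248), np.uint8(248), np.uint8(247), np.uint8(247), np.uint8(247)]
250 [np.uint8(241), np.uint8(241), np.uint8(241), np.uint8(242), np.uint8(241), np.uint8(240), np.uint8(241), np.uint8(239), np.uint8(240), np.uint8(242), np.uint8(240)
[... 2379 characters left out ...]
int8(241), np.uint8(242), np.uint8(240), np.uint8(241), np.uint8(240), np.uint8(241), np.uint8(242), np.uint8(240), np.uint8(240), np.uint8(242), np.uint8(242), np.uint8(243), np.uint8(239), np.uint8(242), np.uint8(242), np.uint8(243), np.uint8(243), np.uint8(242), np.uint8(243), np.uint8(243), np.uint8(244), np.uint8(245), np.uint8(245), np.uint8(244), np.uint8(243), np.uint8(245), np.uint8(242), np.uint8(244), np.uint8(244), np.uint8(245), np.uint8(248), np.uint8(248), np.uint8(229), np.uint8(231), np.uint8(248), np.uint8(248), np.uint8(247), np.uint8(246), np.uint8(246), np.uint8(248), np.uint8(247), np.uint8(247), np.uint8(248), np.uint8(246), np.uint8(247), np.uint8(247), np.uint8(248)]
```

The hook is confirmed: the dark gap between lip and plate has shrunk to 3 px, the tabs pass beneath the lip edge, and there is no contact force. Now I'll swing it down with a softer grip.

>>> drive_tool(
  plan=[
    [0, 0, 0, 0, 1],
    [0, 0, 0.003, 0, 1],
    [-0.001, 0, 0.006, 0, 1],
    [-0.001, 0, 0.009, 0, 1],
    [-0.001, 0, 0.012, 0, 1],
    [-0.001, 0, 0.015, 0, 1],
    [-0.0015, 0, 0.018, 0, 1],
    [-0.0015, 0, 0.02, 0, 1],
    [-0.0015, 0, 0.02, 0, 1],
  ],
  newtons=8,
)

```text
time_s: 13.35
eef_pos: [0.6221, -0.133, 0.0881]
ee_rot: [-0.025, 1.0, 0.0, -0.0]
contact_force: [-1.1, -0.3, 0.9]
finger_gap: 0.0599
grasp_force: 8.3
```

```bash
python3 - <<'E'
from cov import *
s,p,M=tool();print(p,s['finger_gap'],s['grasp_force'],s['contact_force'],s['torque'])
c=cam('wrist')
g=cv2.cvtColor(c['frame'],cv2.COLOR_RGB2GRAY).astype(int)
for u in(235,252,275): print(u,np.array2string(g[112:150,u],max_line_width=300))
E
```

```text
[ 0.6221 -0.133   0.0881] 0.05988997142384697 8.254729521431727 [-1.1299 -0.2555  0.8507] [ 0.066   0.2589 -0.0083]
235 [253 251 251 251 251 251 250 251 251 250 251 251 251 251 251 250 250 250 251 251 251 251 251 251 251 250 250 251 250 250 251 251 252 252 254 253 252 252]
252 [254 251 251 251 251 250 251 251 250 251 251 251 251 251 252 251 251 250 251 252 251 251 251 251 251 251 251 251 251 250 251 251 250 251 251 251 251 251]
275 [253 252 251 251 252 252 251 251 251 251 251 251 251 251 252 251 251 252 251 251 252 252 252 252 251 252 251 252 251 252 251 251 251 251 252 251 252 252]
```

>>> drive_tool(
  plan=[
    [0, 0, 0, 0, 0],
    [0, 0, 0, 0, 0],
    [0, 0, 0, 0, 0],
    [0, 0, -0.02, 0, 0],
    [0, 0, -0.05, 0, 0],
    [0, 0, -0.08, 0, 0],
    [-0.025, 0, -0.08, 0, 1],
    [-0.025, 0, -0.08, 0, 1],
    [-0.025, 0, -0.08, 0, 1],
    [-0.025, 0, -0.08, 0, 1],
    [-0.025, 0, -0.08, 0, 1],
  ],
)

```text
time_s: 14.5
eef_pos: [0.6466, -0.1317, 0.1678]
ee_rot: [-0.025, 1.0, 0.0, -0.001]
contact_force: [0.3, 0.6, -0.2]
finger_gap: 0.0539
grasp_force: 0.0
```

```bash
python3 - <<'E'
from cov import *
import pickle
s,p,M=tool();print(p,s['finger_gap'],s['contact_force'])
d={n:cam(n) for n in['wrist','scene']};pickle.dump(d,open('m8.pkl','wb'))
# world frame of the seat from the earlier tool-frame measurement (TCP .6333,-.1335, shoulder ends at tool x .028, lip .089)
x=np.array([np.cos(.05),np.sin(.05),0]);y=np.array([-np.sin(.05),np.cos(.05),0])
seat=np.array([.6333,-.1330,.055])-.028*x;print('seat',seat)
def W(a,b,z): return seat+a*x+b*y+np.array([0,0,z])
np.save('seat.npy',np.array([seat,x,y]))
c=d['wrist'];g=cv2.cvtColor(c['frame'],cv2.COLOR_RGB2GRAY).astype(int)
for b in(-.0,.006,-.006):
    q=proj(c,[W(-.0612,b,.006)])[0];u,v=np.round(q).astype(int);print(q,g[v-12:v+13,u])
q=proj(c,[W(-.03,b,.008) for b in(-.03,.03)]);print(q);v=int(q[0,1]);print(g[v,int(q[0,0])-8:int(q[0,0])+9],g[v,int(q[1,0])-8:int(q[1,0])+9])
E
```

```text
[ 0.6466 -0.1317  0.1678] 0.05392856290117603 [ 0.2521  0.6419 -0.2052]
seat [ 0.6053 -0.1344  0.055 ]
[255.793   82.3563] [244 244 244 244 244 244 245 243 243 244 243 230 235 252 252 251 252 252
 252 252 252 252 252 251 252]
[262.7615  82.3559] [242 244 244 243 244 242 243 243 244 244 243 237 238 252 252 252 252 252
 252 252 252 252 252 252 252]
[248.8242  82.3654] [243 243 244 244 243 244 243 243 243 243 243 228 235 251 252 252 252 252
 252 252 252 252 252 252 252]
[[221.7078 119.5219]
 [289.9256 119.4673]]
[239 239 239 222 182 144 111 123 231 254 253 252 251 251 251 252 252] [252 252 252 252 252 252 252 252 254 230 239 246 247 246 245 245 246]
```

The cover is hooked and centred. Closing the fingers and pressing the free end.

>>> drive_tool(
  plan=[
    [0, 0, 0, 0, 1],
    [0, 0, 0, 0, 1],
    [0, 0, 0, 0, 1],
    [0, 0, 0, 0, 1],
    [0, 0, 0.03, 0, 1],
    [0, 0, 0.055, 0, 1],
    [0, 0, 0.065, 0, 1],
    [0, 0, 0.069, 0, 1],
    [0, 0, 0.072, 0, 1],
    [0, 0, 0.074, 0, 1],
  ],
)

```text
time_s: 15.6
eef_pos: [0.6479, -0.132, 0.0954]
ee_rot: [-0.025, 1.0, -0.0, 0.0]
contact_force: [-3.5, -0.3, 3.8]
finger_gap: 0.0003
grasp_force: 2.2
```

>>> drive_tool(
  plan=[
    [0, 0, 0.001, 0, 1],
    [0, 0, 0.002, 0, 1],
    [0, 0, 0.003, 0, 1],
    [0, 0, 0.003, 0, 1],
  ],
)

```text
time_s: 16.0
eef_pos: [0.6491, -0.1321, 0.0943]
ee_rot: [-0.025, 1.0, -0.0, 0.002]
contact_force: [-5.8, 2.2, 22.0]
finger_gap: 0.0006
grasp_force: 11.0
```

>>> drive_tool(
  plan=[
    [0, 0, 0.001, 0, 1],
    [0, 0, 0.002, 0, 1],
    [0, 0, 0.003, 0, 1],
    [0, 0, 0.003, 0, 1],
  ],
)

```text
time_s: 16.4
eef_pos: [0.6473, -0.1318, 0.0883]
ee_rot: [-0.025, 1.0, 0.0, -0.0]
contact_force: [-0.8, -0.1, -0.1]
finger_gap: 0.0
grasp_force: 0.0
```

>>> drive_tool(
  plan=[
    [0, 0, 0.001, 0, 1],
    [0, 0, 0.002, 0, 1],
    [0, 0, 0.002, 0, 1],
  ],
)

```text
time_s: 16.7
eef_pos: [0.6474, -0.1318, 0.0881]
ee_rot: [-0.025, 1.0, 0.0, -0.0]
contact_force: [-11.8, 3.6, 28.8]
finger_gap: 0.0004
grasp_force: 14.7
```

Fully home at tip height 63 mm, with firm resistance. Retreating to verify.

>>> drive_tool(
  plan=[
    [0, 0, -0.01, 0, 1],
    [0, 0, -0.04, 0, 1],
    [0, 0, -0.08, 0, 1],
    [0, 0, -0.12, 0, 1],
    [-0.03, 0, -0.16, 0, 1],
    [-0.06, 0, -0.2, 0, 1],
    [-0.08, 0, -0.2, 0, 1],
    [-0.08, 0, -0.2, 0, 1],
  ],
)

```text
time_s: 17.5
eef_pos: [0.7294, -0.1278, 0.2878]
ee_rot: [-0.025, 1.0, -0.0, 0.001]
contact_force: [-1.0, 0.6, -0.4]
finger_gap: 0.0004
grasp_force: 0.0
```

```bash
python3 - <<'E'
from cov import *
s,p,M=tool();print(p,s['contact_force'])
seat,x,y=np.load('seat.npy')
def W(a,b,z): return seat+a*x+b*y+np.array([0,0,z])
c=cam('wrist');f=c['frame'];g=cv2.cvtColor(f,cv2.COLOR_RGB2GRAY).astype(int)
# rectified top view at plate-top height: profile along seat x for several y (1 mm/step from x=-70 and from x=50)
for b in(-.017,0,.017):
    for a0 in(-.075,.052):
        q=proj(c,[W(a0+i*.001,b,.008) for i in range(26)])
        print(b,a0,[int(g[int(round(v)),int(round(u))]) if 0<=v<384 and 0<=u<512 else -1 for u,v in q])
q=proj(c,[W(-.03,-.04+i*.001,.008) for i in range(81)]);print([int(g[int(round(v)),int(round(u))]) for u,v in q])
E
```

```text
[ 0.7294 -0.1278  0.2878] [-1.0416  0.6306 -0.4256]
-0.017 -0.075 [244, 243, 243, 242, 240, 243, 243, 243, 243, 243, 245, 245, 216, 195, 251, 254, 252, 252, 252, 252, 252, 252, 252, 252, 252, 252]
-0.017 0.052 [252, 252, 252, 252, 252, 251, 252, 254, 254, 253, 203, 146, 139, 139, 192, 223, 134, 134, 40, 4, 16, 26, 26, 80, 114, 117]
0 -0.075 [243, 243, 241, 243, 241, 242, 243, 244, 243, 243, 243, 244, 222, 221, 251, 253, 252, 252, 252, 252, 252, 252, 252, 252, 252, 252]
0 0.052 [252, 252, 252, 252, 252, 252, 252, 253, 253, 255, 254, 149, 55, 55, 185, 243, 245, 245, 241, 241, 240, 241, 241, 240, 240, 242]
0.017 -0.075 [241, 242, 241, 243, 242, 241, 241, 243, 243, 243, 243, 245, 231, 184, 247, 254, 252, 252, 252, 252, 252, 252, 252, 252, 252, 252]
0.017 0.052 [252, 252, 252, 252, 252, 252, 253, 254, 254, 255, 233, 154, 145, 145, 180, 212, 190, 190, 95, 11, 8, 13, 13, 65, 156, 244]
[240, 240, 239, 240, 241, 232, 232, 179, 123, 208, 255, 255, 254, 252, 251, 252, 252, 252, 252, 252, 252, 251, 251, 252, 252, 252, 252, 252, 252, 252, 252, 252, 252, 252, 252, 252, 252, 252, 252, 252, 252, 252, 252, 252, 252, 252, 252, 252, 252, 252, 252, 252, 252, 252, 252, 252, 252, 253, 252, 252, 252, 252, 252, 252, 252, 252, 252, 253, 253, 233, 233, 200, 246, 246, 244, 244, 245, 244, 245, 243, 243]
```

Both clip profiles match, with the steel over the ledge at both y = ±17 mm, and the plate is flat and centred. Handing in.

```bash
python3 -c "
from bench import order
print(order.hand_in())"
```

```text
the job is handed in; nothing more can be done
None
```

I handed the job in at about 17.5 s. The cover is hooked under the lip, pressed down until it snapped, and released. My last checks show it flat, centred and under both clips; the judge's result was not reported. I never reached for the bottle, jar or screwdriver.

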